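# Square a sample box against the rail and slide it to the blue stop

### The arm

A 6-joint arm with a two-finger parallel gripper is mounted at the origin on a cart in front of the work surface, level with it; the furniture and walls round the work are solid. World frame = base frame: x ahead of the robot, y to its left, z up, the work surface at z = 0. Lengths are in m, angles in rad, forces in N, time in s.
With the tool pointing down it reaches from about 0.325 to 1 m from the base axis. Payload 5.1 kg.
Tool frame: the origin (TCP) lies at the very end of the fingers, on their centre line; the grasp point (between the pads) lies 19 mm behind it; z points along the fingers, y is the line along which they close (so a half turn about z gives the same grasp; the last joint's range is limited). The gripper opens to 85 mm and grips with 20 to 120 N. Pads are 22 mm wide; open, the fingers measure 114 mm over their backs; the gripper's body (76 mm by 85 mm) begins 54 mm behind the grasp point. The pads swing forward as they close: fully open they stand 13 mm farther back than shut.
Start: joints at [1.228, 0.124, 1.65, -0, 1.367, -0.083], TCP at [0.167, 0.628, 0.231] pointing down, gripper open.
Joint ranges: [-2.61, 2.61], [-1.02, 2.33], [0.03, 2.71], [-1.35, 4.49], [0.32, 2.68], [-2.91, 2.91]. Speed limits (rad/s): [2.57, 2.57, 3.14, 3.14, 3.14, 3.14].

### API

Orientations are given as [roll, pitch, yaw] about the fixed x, y, z axes, in that order (R = Rz(yaw) Ry(pitch) Rx(roll)).
In Python, from cell import telemetry, viewer, ticket gives the robot as it stands.
- The arm moves only by the tool move_arm, never from a script. Its argument "increments" is a list of rows, each a list of 7 numbers: the shift along the tool's x, y, z in m, then the turn, a rotation vector about the tool's x, y, z in degrees, then the opening, from 0 (shut) to 1 (fully open). A call has 1 to 20 rows; each row shifts and turns the commanded pose from where the row before left it, along the tool's axes as they then stand; what a row does not reach is not made up. A row lasts 1/12 s, in which the tool goes at most 41.7 mm and 7.16 degrees, less where a joint would pass 70% of its speed; a pose out of reach is approached as far as the arm can. A call with a gripper value outside its range is refused whole. The fingers move at their own pace and stop on an object; "force" is the grip in N (left out, the last holds). Time passes only in rows, so rows that do not move let the fingers close. It gives the time, the measured TCP pose, the force, the opening and the grip force at its end, in the units of the state.
- telemetry.get_state(): the state, without advancing time (a new reading comes with each control period).
- viewer.capture(name): name is "scene" or "top" or "wrist"; returns the picture (420x560x3 uint8, red, green, blue); there is no depth.
- viewer.camera_params(name): a dict with "fx", "fy", "cx", "cy" (pixels), "extrinsics" (4x4, takes a point from camera to world coordinates). Camera axes: x right, y up, looking along -z (the intrinsics and any distortion apply to the point x, -y, -z); pixel columns grow to the right and rows downward; lengths in m; the calibration is good to about 2 mm. The wrist camera is an equidistant fisheye: a pixel r from the principal point sees the ray r / f radians off the axis. A picture is of the moment at which its call begins: read the wrist's pose just before it. camera_params takes no time and is no camera call; for the wrist camera it gives the pose at the moment of the call.
- ticket.finish_job(): hands the job in; it is judged then, once.
The state is a dict: "clock": time; "joint_pos": joint angles; "dq": joint speeds; "tau": joint torques, N m; "tcp_pos": TCP position; "orientation": TCP orientation; "wrist_force": force on the tool from outside, world axes, zero at the start; "torque": the same for the moment, N m; "width": finger opening in m; "grip_force": force on a finger pad.
Only numpy, scipy, OpenCV 4.12 (cv2) and the standard library are available. Lean on these libraries where they do the work, as an engineer would, in place of code of your own. Each camera call takes 0.05 s, during which the arm holds its last target. There are 200 camera calls.

### The job

Push the white sample box along the table until it lies square and flush against the aluminium rail and snug against the blue end stop, in the corner that the two make. Only push it with the fingertips or the outside of the fingers - do not grasp, lift or tip it - and leave the orange-lidded cup, the dropper bottle and the roll of labels where they stand.

Things in the scene. Friction and masses are not known exactly. Their poses are not given: they have to be found in the camera images.
- sample_box: Loose white card box, lid fixed shut, 0.2 to 0.45 kg, 50 mm high, walls 134 mm square outside (67 mm from centre to wall); lid overhangs 2 mm at the top, a 2 mm lip at 34-50 mm height on the side facing the robot. Origin: centre of underside; x, y square to the walls, +x towards the rail. Starts between the stops, walls 40 to 85 mm short of the rail, turned up to 0.35 rad from it. Slides freely.
- rail: Fixed aluminium straightedge beyond the box: 424 mm long, 12 mm thick, 30 mm high; a 4 mm thick foot reaches 46 mm back from the front face. Origin: table height, on the front face (towards the robot), midway along. +x points away from the robot through the rail, y along it, z up. Its place and yaw (up to 0.15 rad) vary.
- stop_blue: Fixed blue bar at one end of the rail (left or right varies): 12 mm thick along the rail, reaching 100 mm from the rail's face towards the robot, 30 mm high. Origin: centre of underside, 50 mm before the rail's face, 206 mm along from the rail's origin; axes as the rail's. When home, the box's centre is 73 mm from this origin along the rail and 67 mm before the rail's face.
- stop_yellow: Fixed yellow end stop at the other end of the rail, the same shape; origin and axes likewise. The clear length between the two stops is 400 mm.
- orange_cup: Loose specimen cup with an orange lid, 55 mm across, 72 mm high, behind the rail. Origin at the centre of its underside. Leave it alone.
- dropper: Loose brown dropper bottle with a black top, 33 mm across, 106 mm high, behind the rail. Origin at the centre of its underside. Leave it alone.
- labels: Loose white label roll lying flat, 72 mm across, 30 mm high, on the table to the right of the right-hand stop. Origin at the centre of its underside. Leave it alone.
Not all that is in view belongs to the job. What is shaped like the sample_box but turquoise is not meant. There is more than one size of the stop_blue; the job needs the smaller.

How it is judged:
At the end, for the whole second after the job is handed in: The box stands flat and at rest on the table, its centre within 5 mm of its home distance from both the rail and the blue stop, square to the rail within 0.045 rad; cup, bottle and label roll within 20 mm of where they stood (x of sample_box in the frame of rail between -0.072 and -0.06 m and y of sample_box in the frame of stop_blue between -0.078 and 0.078 m and y of sample_box in the frame of rail between -0.15 and 0.15 m and angle between the x axis of sample_box and the x axis of rail, either way round below 0.045 rad and height (world z) of sample_box below 0.004 m and angle between sample_box's own z axis and vertical below 0.04 rad and linear speed of sample_box below 0.01 m/s and distance of each of orange_cup, dropper, labels from where it was at the start of the episode below 0.02 m); the robot touches nothing.
It fails at once if the box is lifted off the table or tipped (height (world z) of sample_box above 0.012 m or angle between sample_box's own z axis and vertical above 0.15 rad).
It fails at once if the orange-lidded cup is disturbed (distance of orange_cup from where it was at the start of the episode above 0.02 m or angle between orange_cup's own z axis and vertical above 0.3 rad).
It fails at once if the dropper bottle is disturbed (distance of dropper from where it was at the start of the episode above 0.02 m or angle between dropper's own z axis and vertical above 0.3 rad).
It fails at once if the label roll is disturbed (distance of labels from where it was at the start of the episode above 0.02 m or angle between labels's own z axis and vertical above 0.3 rad).
It also fails if it takes over 54 s, if anything falls off the work surface, if the arm or the gripper's body presses on something with over 40 N, if the wrist force passes 120 N, or if a joint passes its speed limit or range.

## Working session

There is one attempt and no reset: what is moved stays moved. The work goes in short steps, Python scripts to look and compute and a tool call to move; the robot and the scene stay as the last step left them, time stands still between calls to the robot, and variables do not carry over. Pictures are saved under pics/ and viewed, at most 10 in all, crops included, and the job is handed in when it is done.

Besides the shell and the picture viewer there is one more tool, called after "Call:" in YAML: its name, and indented under it one key for each argument. move_arm: Moves the arm, as the interface text tells. Its arguments: {"type":"object","properties":{"increments":{"type":"array","items":{"type":"array","items":{"type":"number"}}},"force":{"type":"number"}},"required":["increments"]}

```bash
mkdir -p pics; python3 - <<'E'
from cell import telemetry, viewer
import cv2
for n in("top","scene"):
    cv2.imwrite(f"pics/{n}0.png",viewer.capture(n)[:,:,::-1])
    p=viewer.camera_params(n);print(n,p)
print(telemetry.get_state())
E
```

```text
top {'fx': 460.5187377971259, 'fy': 460.5187377971259, 'cx': 282.08877714883937, 'cy': 205.6027220003675, 'extrinsics': array([[ 0.01418028,  0.98172118, -0.1897958 ,  0.39615003],
       [-0.99983394,  0.01609439,  0.00854754, -0.02846235],
       [ 0.01144595,  0.18964308,  0.98178638,  1.12167698],
       [ 0.        ,  0.        ,  0.        ,  1.        ]])}
scene {'fx': 459.25069682952824, 'fy': 459.25069682952824, 'cx': 286.35397826965675, 'cy': 202.06311774854913, 'extrinsics': array([[ 0.8224578 ,  0.29093671, -0.48879341,  0.01981147],
       [-0.56854429,  0.44750012, -0.69029055, -0.88516356],
       [ 0.01790424,  0.84563554,  0.53346037,  0.7081309 ],
       [ 0.        ,  0.        ,  0.        ,  1.        ]])}
{'clock': 0.1, 'joint_pos': array([ 1.22841569e+00,  1.24449361e-01,  1.65155069e+00,  6.92323897e-06,
        1.36749462e+00, -8.25845526e-02]), 'dq': array([ 0.00063117, -0.00190635, -0.00035839,  0.00093967,  0.00092461,
        0.00126304]), 'tau': array([ 9.87749336e-04, -4.24936581e+01, -3.66652858e+01, -4.25947917e-05,
        3.97513897e-03, -6.77224634e-06]), 'tcp_pos': array([0.16680374, 0.6276582 , 0.23016197]), 'orientation': array([-3.13969767e+00, -1.63653888e-04,  2.88179501e+00]), 'wrist_force': array([0.04041474, 0.27199089, 0.50462978]), 'torque': array([ 0.02591784, -0.0153472 , -0.01554764]), 'grip_force': 0.0, 'width': 0.08542563793825023}
```

View pics/top0.png

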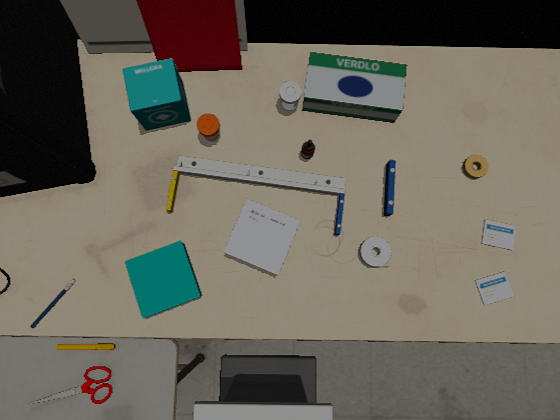

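View pics/scene0.png

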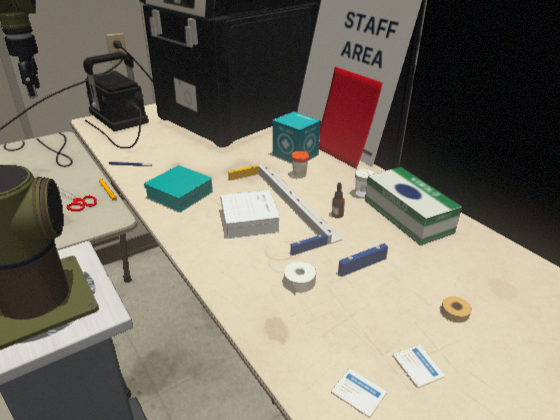

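The top view shows the white box at (262,237), with the turquoise one at (163,279) as a decoy. The blue bar on the rail's end is at (340,213), and the larger loose-standing one at (390,187) is a decoy. I choose the white box and the small blue bar at the rail's right end. Next is a close crop to check this and read the corners.

```bash
python3 - <<'E'
import cv2
im=cv2.imread("pics/top0.png")[145:285,160:360]
cv2.imwrite("pics/crop0.png",cv2.resize(im,None,fx=4,fy=4,interpolation=cv2.INTER_CUBIC))
E
```

```text
(no output)
```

View pics/crop0.png

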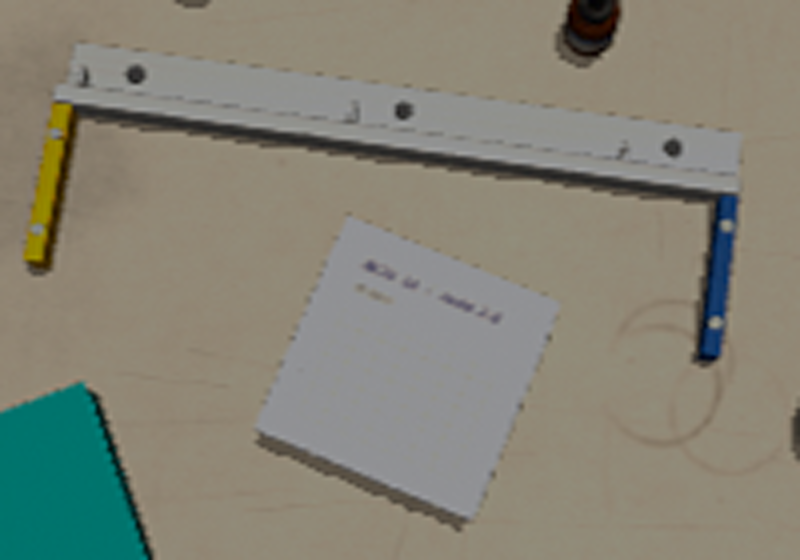

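The crop confirms the white labelled box, with lid corners at (348,216), (558,303), (470,518) and (260,430) in the 4x crop. The small blue stop is at the rail's right end, its inner edge running (720,195) to (700,358).

```bash
cat > h.py <<'E'
import numpy as np, cv2
from cell import telemetry, viewer
def ray(px,z,n="top"):
    p=viewer.camera_params(n);E=p["extrinsics"]
    px=np.atleast_2d(px).astype(float)
    d=np.c_[(px[:,0]-p["cx"])/p["fx"],-(px[:,1]-p["cy"])/p["fy"],-np.ones(len(px))]@E[:3,:3].T
    return (E[:3,3]+d*((z-E[2,3])/d[:,2])[:,None])[:,:2]
def crop(pts,o=(160,145),s=4): return (np.array(pts,float)+.5)/s-.5+np.array(o)
def box(pts,z=.05):   # corners FL, FR, NR, NL
    w=ray(crop(pts),z); c=w.mean(0)
    x=(w[0]+w[1]-w[2]-w[3]); return c,np.arctan2(x[1],x[0]),np.linalg.norm(w-np.roll(w,1,0),axis=1)
def railxy(w,o,yaw): 
    R=np.array([[np.cos(yaw),-np.sin(yaw)],[np.sin(yaw),np.cos(yaw)]]); return (np.atleast_2d(w)-o)@R
E
python3 - <<'E'
from h import *
print(box([(348,216),(558,303),(470,518),(260,430)]))
r=ray(crop([(55,103),(738,192)]),.03); d=r[0]-r[1]
yaw=np.arctan2(-d[0],d[1]);o=r.mean(0);print("rail",r,np.linalg.norm(d),yaw,o)
b=ray(crop([(720,195),(700,358),(738,195),(719,360)]),.03);print(b,railxy(b,o,yaw))
y=ray(crop([(54,103),(24,260),(73,106),(47,266)]),.03);print(railxy(y,o,yaw))
c=box([(348,216),(558,303),(470,518),(260,430)])
print("box in rail",railxy(c[0],o,yaw),c[1]-yaw)
print("labels",ray([[376,251]],.03))
print(viewer.camera_params("wrist")["extrinsics"])
E
```

```text
(array([0.53021652, 0.00840955]), np.float64(-0.3656381007933059), array([0.13618135, 0.1348428 , 0.13562898, 0.13202297]))
rail [[ 0.69050977  0.22894479]
 [ 0.64179865 -0.1883462 ]] 0.4201244359838794 -0.11620587995386625 [0.66615421 0.0202993 ]
[[ 0.63974802 -0.17737104]
 [ 0.5398516  -0.1644573 ]
 [ 0.63993107 -0.1883249 ]
 [ 0.53882717 -0.17580987]] [[-0.0033093  -0.19939884]
 [-0.10402927 -0.19815464]
 [-0.00185745 -0.2102576 ]
 [-0.10373052 -0.20954942]]
[[-8.11140154e-05  2.10666107e-01]
 [-9.85825006e-02  2.11478055e-01]
 [-4.07312747e-04  1.98864216e-01]
 [-1.00372467e-01  1.97175583e-01]]
box in rail [[-0.13364233 -0.02757079]] -0.24943222083943964
labels [[ 0.50104807 -0.26254238]]
[[ 0.25684477 -0.92069636 -0.29385195  0.09158151]
 [ 0.96644864  0.24380508  0.08084625  0.64890179]
 [-0.00279225 -0.30475776  0.9524258   0.37288168]
 [ 0.          0.          0.          1.        ]]
```

```bash
cat >> h.py <<'E'
O=np.array([0.6662,0.0203]); YAW=-0.117
def to(rx,ry,z,turn):  # turn 0: tool x = -rail x ; 1: tool x = rail +y
    s=telemetry.get_state(); p=s["tcp_pos"]; psi=s["orientation"][2]
    t=YAW+(np.pi if turn==0 else np.pi/2)
    R=np.array([[np.cos(YAW),-np.sin(YAW)],[np.sin(YAW),np.cos(YAW)]])
    d=O+R@[rx,ry]-p[:2]
    dz=-np.degrees((t-psi+np.pi)%(2*np.pi)-np.pi)
    X=np.array([np.cos(t),np.sin(t)]);Y=np.array([np.sin(t),-np.cos(t)])
    print("turn z deg %.1f  then shift mm x %.1f y %.1f z %.1f"%(dz,1e3*d@X,1e3*d@Y,1e3*(p[2]-z)),
      "| now rail",railxy(p[:2],O,YAW).round(4),"z",p[2].round(4),"rpy",s["orientation"].round(4),"F",s["wrist_force"].round(1),"t",s["clock"])
E
python3 -c "
from h import *
to(-.25,-.033,.012,0)"
```

```text
turn z deg -8.2  then shift mm x -316.9 y -577.9 z 218.2 | now rail [[-0.5669  0.5449]] z 0.2302 rpy [-3.1397e+00 -2.0000e-04  2.8818e+00] F [0.  0.3 0.5] t 0.1
```

Call:
move_arm:
  increments:
    - [0, 0, 0, 0, 0, -4.1, 1]
    - [0, 0, 0, 0, 0, -4.1, 1]
    - [-0.0176, -0.0321, 0, 0, 0, 0, 1]
    - [-0.0176, -0.0321, 0, 0, 0, 0, 1]
    - [-0.0176, -0.0321, 0, 0, 0, 0, 1]
    - [-0.0176, -0.0321, 0, 0, 0, 0, 1]
    - [-0.0176, -0.0321, 0, 0, 0, 0, 1]
    - [-0.0176, -0.0321, 0, 0, 0, 0, 1]
    - [-0.0176, -0.0321, 0, 0, 0, 0, 1]
    - [-0.0176, -0.0321, 0, 0, 0, 0, 1]
    - [-0.0176, -0.0321, 0, 0, 0, 0, 1]
    - [-0.0176, -0.0321, 0, 0, 0, 0, 1]
    - [-0.0176, -0.0321, 0, 0, 0, 0, 1]
    - [-0.0176, -0.0321, 0, 0, 0, 0, 1]
    - [-0.0176, -0.0321, 0, 0, 0, 0, 1]
    - [-0.0176, -0.0321, 0, 0, 0, 0, 1]
    - [-0.0176, -0.0321, 0, 0, 0, 0, 1]
    - [-0.0176, -0.0321, 0, 0, 0, 0, 1]
    - [-0.0176, -0.0321, 0, 0, 0, 0, 1]
    - [-0.0176, -0.0321, 0, 0, 0, 0, 1]

```text
clock: 1.77
tcp_pos: [0.4144, 0.0156, 0.2311]
orientation: [3.141, 0.0, 3.025]
wrist_force: [1.1, 0.4, 0.7]
width: 0.0852
grip_force: 0.0
```

```bash
python3 -c "
from h import *
to(-.25,-.033,.012,0)"
```

```text
turn z deg -0.0  then shift mm x 0.5 y 1.1 z 219.1 | now rail [[-0.2495 -0.0341]] z 0.2311 rpy [3.1415e+00 2.0000e-04 3.0245e+00] F [1.1 0.4 0.7] t 1.7667
```

Call:
move_arm:
  increments:
    - [0, 0, 0.03, 0, 0, 0, 1]
    - [0, 0, 0.03, 0, 0, 0, 1]
    - [0, 0, 0.03, 0, 0, 0, 1]
    - [0, 0, 0.03, 0, 0, 0, 1]
    - [0, 0, 0.03, 0, 0, 0, 1]
    - [0, 0, 0.03, 0, 0, 0, 1]
    - [0, 0, 0.024, 0, 0, 0, 1]
    - [0, 0, 0.014, 0, 0, 0, 1]
    - [0, 0, 0, 0, 0, 0, 1]
    - [0, 0, 0, 0, 0, 0, 1]

```text
clock: 2.6
tcp_pos: [0.4134, 0.0175, 0.0125]
orientation: [-3.142, -0.003, 3.025]
wrist_force: [0.2, -0.3, -0.1]
width: 0.0853
grip_force: 0.0
```

```bash
python3 - <<'E'
from h import *
to(-.16,-.033,.012,0)
cv2.imwrite("pics/t1.png",cv2.resize(viewer.capture("top")[145:285,160:360,::-1],None,fx=4,fy=4,interpolation=cv2.INTER_CUBIC))
E
```

```text
turn z deg 0.0  then shift mm x -90.7 y -0.7 z 0.5 | now rail [[-0.2507 -0.0323]] z 0.0125 rpy [-3.1415e+00 -2.6000e-03  3.0250e+00] F [ 0.2 -0.3 -0.1] t 2.6
```

View pics/t1.png

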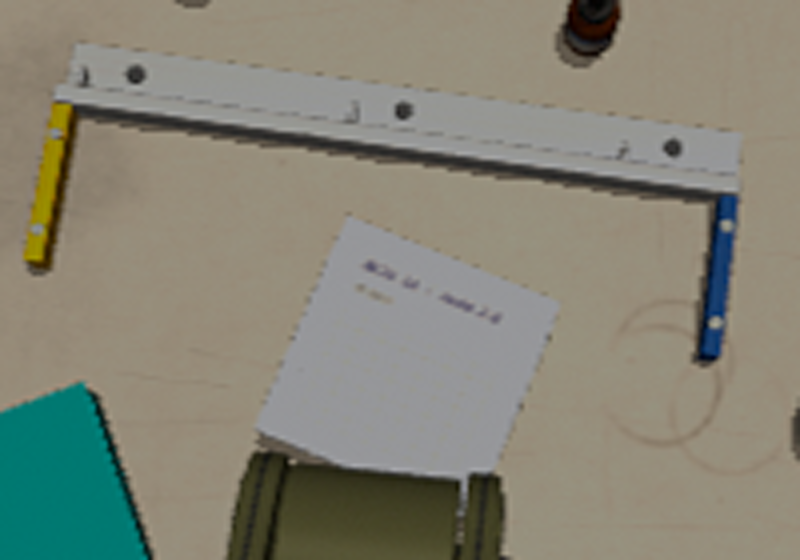

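The box hasn't moved, and the gripper stands just before its near side at crop (370,500). Pushing towards the rail.

Call:
move_arm:
  increments:
    - [-0.004, 0, 0, 0, 0, 0, 1]
    - [-0.004, 0, 0, 0, 0, 0, 1]
    - [-0.004, 0, 0, 0, 0, 0, 1]
    - [-0.004, 0, 0, 0, 0, 0, 1]
    - [-0.004, 0, 0, 0, 0, 0, 1]
    - [-0.004, 0, 0, 0, 0, 0, 1]
    - [-0.004, 0, 0, 0, 0, 0, 1]
    - [-0.004, 0, 0, 0, 0, 0, 1]
    - [-0.004, 0, 0, 0, 0, 0, 1]
    - [-0.004, 0, 0, 0, 0, 0, 1]
    - [-0.004, 0, 0, 0, 0, 0, 1]
    - [-0.004, 0, 0, 0, 0, 0, 1]
    - [-0.004, 0, 0, 0, 0, 0, 1]
    - [-0.004, 0, 0, 0, 0, 0, 1]
    - [-0.004, 0, 0, 0, 0, 0, 1]
    - [-0.004, 0, 0, 0, 0, 0, 1]
    - [-0.004, 0, 0, 0, 0, 0, 1]
    - [-0.004, 0, 0, 0, 0, 0, 1]
    - [-0.004, 0, 0, 0, 0, 0, 1]
    - [-0.004, 0, 0, 0, 0, 0, 1]

```text
clock: 4.32
tcp_pos: [0.4942, 0.0081, 0.0133]
orientation: [3.142, -0.0, 3.025]
wrist_force: [-2.7, -0.2, -1.2]
width: 0.0849
grip_force: 1.0
```

```bash
python3 - <<'E'
from h import *
to(-.15,-.033,.012,0)
cv2.imwrite("pics/t2.png",cv2.resize(viewer.capture("top")[145:285,160:360,::-1],None,fx=4,fy=4,interpolation=cv2.INTER_CUBIC))
E
```

```text
turn z deg 0.0  then shift mm x -19.4 y -0.8 z 1.3 | now rail [[-0.1694 -0.0322]] z 0.0133 rpy [ 3.1416e+00 -1.0000e-04  3.0249e+00] F [-2.7 -0.2 -1.2] t 4.3167
```

View pics/t2.png

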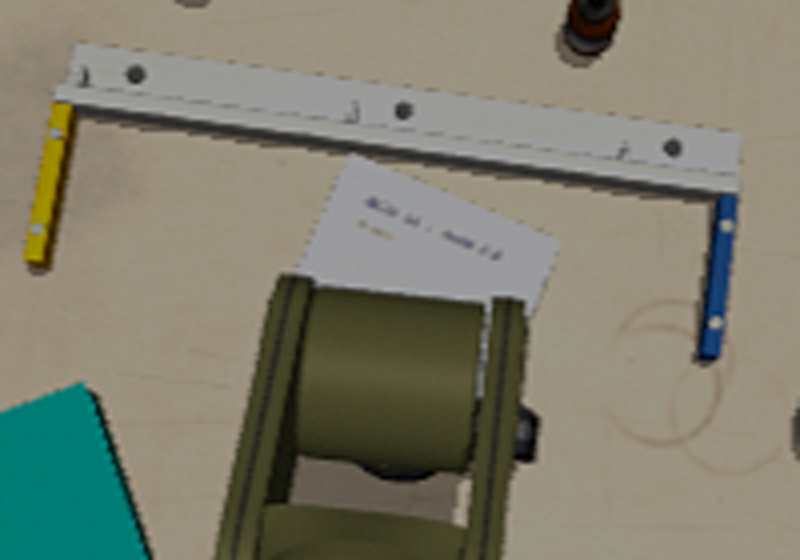

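The box has translated with its angle unchanged. Its far-left corner (352,155) is near the rail, and the near-right corner seems caught just inside the right finger. I'll back off, shift 20 mm left so the right finger bears on the face, and push again.

Call:
move_arm:
  increments:
    - [0.015, 0, 0, 0, 0, 0, 1]
    - [0.02, 0, 0, 0, 0, 0, 1]
    - [0, 0.01, 0, 0, 0, 0, 1]
    - [0, 0.01, 0, 0, 0, 0, 1]
    - [-0.01, 0, 0, 0, 0, 0, 1]
    - [-0.01, 0, 0, 0, 0, 0, 1]
    - [-0.004, 0, 0, 0, 0, 0, 1]
    - [-0.004, 0, 0, 0, 0, 0, 1]
    - [-0.003, 0, 0, 0, 0, 0, 1]
    - [-0.003, 0, 0, 0, 0, 0, 1]
    - [-0.003, 0, 0, 0, 0, 0, 1]
    - [-0.003, 0, 0, 0, 0, 0, 1]
    - [-0.003, 0, 0, 0, 0, 0, 1]
    - [-0.002, 0, 0, 0, 0, 0, 1]

```text
clock: 5.53
tcp_pos: [0.5025, 0.0261, 0.0121]
orientation: [-3.139, -0.01, 3.024]
wrist_force: [-14.9, -4.2, 7.5]
width: 0.0856
grip_force: 6.1
```

```bash
python3 - <<'E'
from h import *
to(-.15,-.013,.012,0)
cv2.imwrite("pics/t3.png",cv2.resize(viewer.capture("top")[145:285,160:360,::-1],None,fx=4,fy=4,interpolation=cv2.INTER_CUBIC))
E
```

```text
turn z deg -0.1  then shift mm x -13.3 y 0.3 z 0.1 | now rail [[-0.1633 -0.0133]] z 0.0121 rpy [-3.1395 -0.0096  3.0236] F [-14.9  -4.2   7.5] t 5.5333
```

View pics/t3.png

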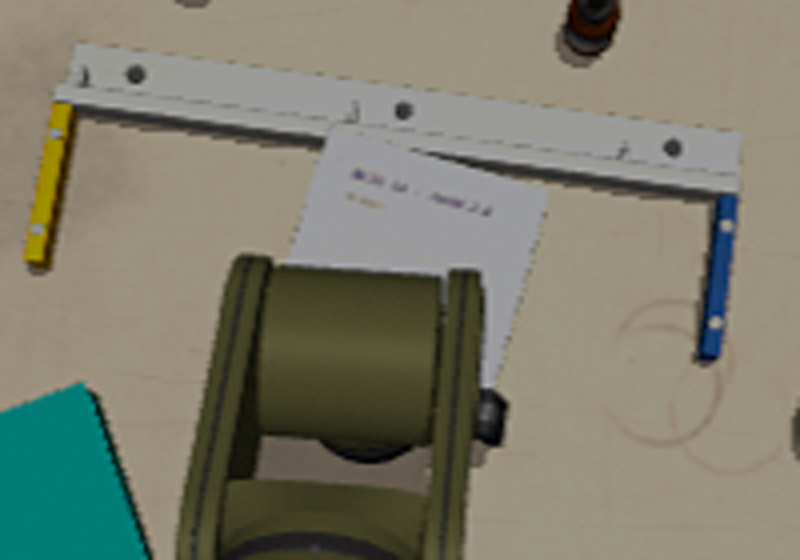

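The box is rotating square, its far edge now running (335,123) to (547,190). Continuing gently.

Call:
move_arm:
  increments:
    - [-0.002, 0, 0, 0, 0, 0, 1]
    - [-0.002, 0, 0, 0, 0, 0, 1]
    - [-0.002, 0, 0, 0, 0, 0, 1]
    - [-0.002, 0, 0, 0, 0, 0, 1]

```text
clock: 5.92
tcp_pos: [0.5114, 0.0252, 0.0118]
orientation: [-3.14, -0.006, 3.024]
wrist_force: [-4.1, -2.4, -1.2]
width: 0.0851
grip_force: 1.9
```

```bash
python3 - <<'E'
from h import *
to(-.15,-.013,.012,0)
E
```

```text
turn z deg -0.0  then shift mm x -4.3 y 0.2 z -0.2 | now rail [[-0.1543 -0.0132]] z 0.0118 rpy [-3.1402 -0.0059  3.0241] F [-4.1 -2.4 -1.2] t 5.9167
```

Call:
move_arm:
  increments:
    - [-0.002, 0, 0, 0, 0, 0, 1]
    - [-0.002, 0, 0, 0, 0, 0, 1]
    - [-0.001, 0, 0, 0, 0, 0, 1]
    - [0, 0, 0, 0, 0, 0, 1]

```text
clock: 6.25
tcp_pos: [0.5182, 0.0251, 0.0129]
orientation: [-3.141, -0.003, 3.025]
wrist_force: [-5.6, -2.2, 0.2]
width: 0.0853
grip_force: 2.5
```

```bash
python3 - <<'E'
from h import *
to(-.15,-.013,.012,0)
E
```

```text
turn z deg 0.0  then shift mm x 2.4 y -0.5 z 0.9 | now rail [[-0.1476 -0.0125]] z 0.0129 rpy [-3.1411e+00 -2.6000e-03  3.0246e+00] F [-5.6 -2.2  0.2] t 6.25
```

Call:
move_arm:
  increments:
    - [-0.001, 0, 0, 0, 0, 0, 1]
    - [-0.001, 0, 0, 0, 0, 0, 1]
    - [-0.001, 0, 0, 0, 0, 0, 1]
    - [0, 0, 0, 0, 0, 0, 1]

```text
clock: 6.58
tcp_pos: [0.5182, 0.0251, 0.0129]
orientation: [-3.141, -0.011, 3.023]
wrist_force: [-16.8, -1.3, 12.4]
width: 0.0854
grip_force: 8.7
```

```bash
python3 - <<'E'
from h import *
to(-.15,-.013,.012,0)
cv2.imwrite("pics/t4.png",cv2.resize(viewer.capture("top")[145:285,160:360,::-1],None,fx=4,fy=4,interpolation=cv2.INTER_CUBIC))
E
```

```text
turn z deg -0.1  then shift mm x 2.4 y -0.5 z 0.9 | now rail [[-0.1476 -0.0125]] z 0.0129 rpy [-3.1407 -0.0107  3.0232] F [-16.8  -1.3  12.4] t 6.5833
```

View pics/t4.png

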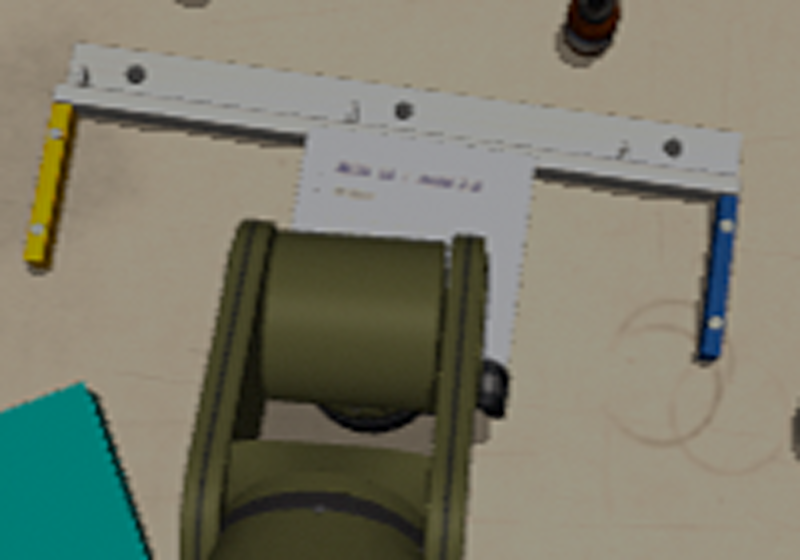

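The box is flush against the rail, its far lid edge running (307,130) to (533,160). Next I retreat, lift and go round to the left side.

Call:
move_arm:
  increments:
    - [0.005, 0, 0, 0, 0, 0, 1]
    - [0.02, 0, 0, 0, 0, 0, 1]
    - [0.03, 0, 0, 0, 0, 0, 1]
    - [0, 0, -0.03, 0, 0, 0, 1]
    - [0, 0, -0.04, 0, 0, 0, 1]
    - [0, 0, -0.04, 0, 0, 0, 1]
    - [0, 0, -0.04, 0, 0, 0, 1]
    - [0, 0, 0, 0, 0, 7, 1]
    - [0, 0, 0, 0, 0, 7, 1]
    - [0, 0, 0, 0, 0, 7, 1]
    - [0, 0, 0, 0, 0, 7, 1]
    - [0, 0, 0, 0, 0, 7, 1]
    - [0, 0, 0, 0, 0, 7, 1]
    - [0, 0, 0, 0, 0, 7, 1]
    - [0, 0, 0, 0, 0, 7, 1]
    - [0, 0, 0, 0, 0, 7, 1]
    - [0, 0, 0, 0, 0, 7, 1]
    - [0, 0, 0, 0, 0, 7, 1]
    - [0, 0, 0, 0, 0, 7, 1]
    - [0, 0, 0, 0, 0, 6, 1]

```text
clock: 8.3
tcp_pos: [0.4686, 0.0316, 0.1643]
orientation: [3.138, -0.001, 1.449]
wrist_force: [0.7, 0.3, 0.0]
width: 0.0854
grip_force: 0.0
```

```bash
python3 - <<'E'
from h import *
w=ray(crop([(307,130),(533,160)]),.05);r=railxy(w,O,YAW);print(r, "cy",r.mean(0)[1])
to(-.074,r.mean(0)[1]+.067+.011+.03,.012,1)
E
```

```text
[[-0.00133413  0.05262591]
 [-0.00156727 -0.08392317]] cy -0.01564863015231326
turn z deg -0.3  then shift mm x 104.2 y 123.5 z 152.3 | now rail [[-0.1975 -0.0118]] z 0.1643 rpy [ 3.1379e+00 -7.0000e-04  1.4490e+00] F [0.7 0.3 0. ] t 8.3
```

Call:
move_arm:
  increments:
    - [0.026, 0, 0, 0, 0, -0.3, 1]
    - [0.026, 0, 0, 0, 0, 0, 1]
    - [0.026, 0, 0, 0, 0, 0, 1]
    - [0.026, 0, 0, 0, 0, 0, 1]
    - [0, 0.031, 0, 0, 0, 0, 1]
    - [0, 0.031, 0, 0, 0, 0, 1]
    - [0, 0.031, 0, 0, 0, 0, 1]
    - [0, 0.031, 0, 0, 0, 0, 1]
    - [0, 0, 0.03, 0, 0, 0, 1]
    - [0, 0, 0.03, 0, 0, 0, 1]
    - [0, 0, 0.03, 0, 0, 0, 1]
    - [0, 0, 0.03, 0, 0, 0, 1]
    - [0, 0, 0.02, 0, 0, 0, 1]
    - [0, 0, 0.012, 0, 0, 0, 1]
    - [0, 0, 0, 0, 0, 0, 1]

```text
clock: 9.55
tcp_pos: [0.6008, 0.1209, 0.0084]
orientation: [-3.138, 0.001, 1.46]
wrist_force: [-0.6, -0.7, -0.3]
width: 0.0853
grip_force: 0.0
```

```bash
python3 - <<'E'
from h import *
to(-.074,-.133+.067+.011,.012,1)
E
```

```text
turn z deg 0.3  then shift mm x -147.3 y 2.7 z -3.6 | now rail [[-0.0767  0.0923]] z 0.0084 rpy [-3.1378e+00  6.0000e-04  1.4596e+00] F [-0.6 -0.7 -0.3] t 9.55
```

Call:
move_arm:
  increments:
    - [-0.006, 0, -0.003, 0, 0, 0.3, 1]
    - [-0.0065, 0, 0, 0, 0, 0, 1]
    - [-0.0065, 0, 0, 0, 0, 0, 1]
    - [-0.0065, 0, 0, 0, 0, 0, 1]
    - [-0.0065, 0, 0, 0, 0, 0, 1]
    - [-0.0065, 0, 0, 0, 0, 0, 1]
    - [-0.0065, 0, 0, 0, 0, 0, 1]
    - [-0.0065, 0, 0, 0, 0, 0, 1]
    - [-0.0065, 0, 0, 0, 0, 0, 1]
    - [-0.0065, 0, 0, 0, 0, 0, 1]
    - [-0.0065, 0, 0, 0, 0, 0, 1]
    - [-0.0065, 0, 0, 0, 0, 0, 1]
    - [-0.0065, 0, 0, 0, 0, 0, 1]
    - [-0.0065, 0, 0, 0, 0, 0, 1]
    - [-0.0065, 0, 0, 0, 0, 0, 1]
    - [-0.0065, 0, 0, 0, 0, 0, 1]
    - [-0.0065, 0, 0, 0, 0, 0, 1]
    - [-0.0065, 0, 0, 0, 0, 0, 1]
    - [-0.0065, 0, 0, 0, 0, 0, 1]
    - [-0.0065, 0, 0, 0, 0, 0, 1]

```text
clock: 11.22
tcp_pos: [0.5871, -0.0084, 0.0143]
orientation: [-3.141, 0.0, 1.454]
wrist_force: [-0.3, 2.3, 2.6]
width: 0.0856
grip_force: 1.6
```

```bash
python3 - <<'E'
from h import *
to(-.074,-.133+.067+.011,.012,1)
E
```

```text
turn z deg 0.0  then shift mm x -17.3 y 1.2 z 2.3 | now rail [[-0.0752 -0.0377]] z 0.0143 rpy [-3.1414  0.      1.4541] F [-0.3  2.3  2.6] t 11.2167
```

Call:
move_arm:
  increments:
    - [-0.004, 0, 0, 0, 0, 0, 1]
    - [-0.004, 0, 0, 0, 0, 0, 1]
    - [-0.003, 0, 0, 0, 0, 0, 1]
    - [-0.002, 0, 0, 0, 0, 0, 1]
    - [-0.001, 0, 0, 0, 0, 0, 1]
    - [0, 0, 0, 0, 0, 0, 1]

```text
clock: 11.72
tcp_pos: [0.5855, -0.0219, 0.0142]
orientation: [-3.141, 0.0, 1.454]
wrist_force: [0.6, 1.0, 1.6]
width: 0.0854
grip_force: 0.5
```

Call:
move_arm:
  increments:
    - [-0.001, 0, 0, 0, 0, 0, 1]
    - [-0.001, 0, 0, 0, 0, 0, 1]
    - [0, 0, 0, 0, 0, 0, 1]

```text
clock: 11.97
tcp_pos: [0.5855, -0.0227, 0.0142]
orientation: [3.141, -0.002, 1.454]
wrist_force: [1.7, 6.4, 2.1]
width: 0.0853
grip_force: 3.1
```

```bash
python3 - <<'E'
from h import *
to(-.074,-.133+.067+.011,.012,1)
E
```

```text
turn z deg -0.0  then shift mm x -2.9 y 1.1 z 2.2 | now rail [[-0.0751 -0.0521]] z 0.0142 rpy [ 3.1415e+00 -1.9000e-03  1.4537e+00] F [1.7 6.4 2.1] t 11.9667
```

Call:
move_arm:
  increments:
    - [-0.001, 0, 0, 0, 0, 0, 1]
    - [-0.001, 0, 0, 0, 0, 0, 1]
    - [0, 0, 0, 0, 0, 0, 1]

```text
clock: 12.22
tcp_pos: [0.5857, -0.0229, 0.0145]
orientation: [3.141, -0.005, 1.453]
wrist_force: [2.8, 11.8, 0.8]
width: 0.0855
grip_force: 6.5
```

```bash
python3 - <<'E'
from h import *
to(-.074,-.133+.067+.011,.012,1)
cv2.imwrite("pics/t5.png",cv2.resize(viewer.capture("top")[145:285,160:360,::-1],None,fx=4,fy=4,interpolation=cv2.INTER_CUBIC))
E
```

```text
turn z deg -0.0  then shift mm x -2.7 y 0.9 z 2.5 | now rail [[-0.0749 -0.0523]] z 0.0145 rpy [ 3.1408 -0.005   1.453 ] F [ 2.8 11.8  0.8] t 12.2167
```

View pics/t5.png

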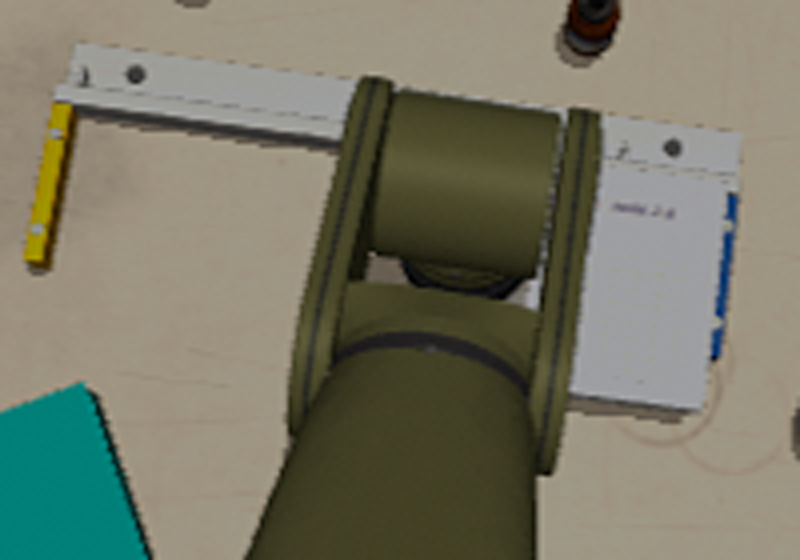

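The box is snug against the blue stop, covering its inner edge with the right lid edge at about (715,300), and the force is rising with no further motion. I back off and lift clear to check.

Call:
move_arm:
  increments:
    - [0.004, 0, 0, 0, 0, 0, 1]
    - [0.02, 0, 0, 0, 0, 0, 1]
    - [0.02, 0, 0, 0, 0, 0, 1]
    - [0, 0, -0.03, 0, 0, 0, 1]
    - [0, 0, -0.04, 0, 0, 0, 1]
    - [0, 0, -0.04, 0, 0, 0, 1]
    - [0, 0, -0.04, 0, 0, 0, 1]
    - [0.03, -0.01, 0, 0, 0, 0, 1]
    - [0.04, -0.01, 0, 0, 0, 0, 1]
    - [0.04, -0.01, 0, 0, 0, 0, 1]
    - [0.04, -0.01, 0, 0, 0, 0, 1]
    - [0.04, -0.01, 0, 0, 0, 0, 1]
    - [0, 0, 0, 0, 0, 0, 1]

```text
clock: 13.35
tcp_pos: [0.5611, 0.218, 0.1639]
orientation: [-3.141, -0.001, 1.46]
wrist_force: [-0.1, -1.4, 0.7]
width: 0.0856
grip_force: 0.0
```

```bash
python3 - <<'E'
from h import *
cv2.imwrite("pics/t6.png",cv2.resize(viewer.capture("top")[145:285,160:360,::-1],None,fx=4,fy=4,interpolation=cv2.INTER_CUBIC))
E
```

```text
(no output)
```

View pics/t6.png

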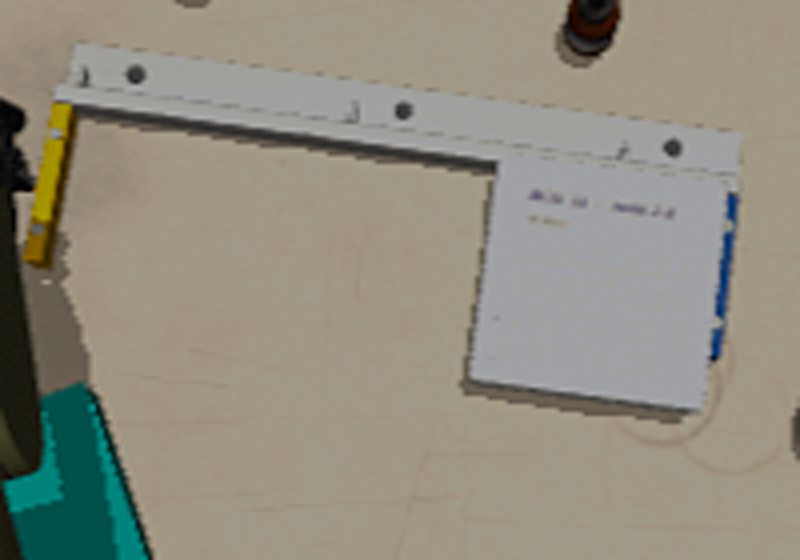

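The box sits in the corner with lid corners near (498,160), (727,190), (700,411) and (470,380). Computing its pose.

```bash
python3 - <<'E'
from h import *
c=box([(498,160),(727,190),(700,411),(470,380)]);print(c,railxy(c[0],O,YAW),c[1]-YAW)
n=railxy(ray(crop([(470,380),(700,411)]),.05),O,YAW);l=railxy(ray(crop([(470,380),(493,185)]),.05),O,YAW);print(n,l)
print("near edge ang",np.arctan2(n[0,0]-n[1,0],n[0,1]-n[1,1]),"left",np.arctan2(l[1,1]-l[0,1],l[1,0]-l[0,0]))
E
```

```text
(array([ 0.58029593, -0.10246723]), np.float64(-0.11928808384496371), array([0.13312085, 0.13785989, 0.13340793, 0.13534726])) [[-0.07098576 -0.13195577]] -0.0022880838449637064
[[-0.13747998 -0.06412983]
 [-0.13774965 -0.19947681]] [[-0.13747998 -0.06412983]
 [-0.01994777 -0.06221411]]
near edge ang 0.001992407774748623 left 0.01629802258876076
```

Within tolerance: y −0.132, x about −0.069, angle about 0. One gentle confirming press towards the rail will make flushness certain.

```bash
python3 -c "
from h import *
to(-.19,-.131,.012,0)"
```

```text
turn z deg -89.7  then shift mm x 63.4 y -312.5 z 151.7 | now rail [[-0.1266  0.1815]] z 0.1637 rpy [-3.1410e+00  1.2000e-03  1.4594e+00] F [ 0.5 -0.8 -0.3] t 13.4
```

Call:
move_arm:
  increments:
    - [0, 0, 0, 0, 0, -6.9, 1]
    - [0, 0, 0, 0, 0, -6.9, 1]
    - [0, 0, 0, 0, 0, -6.9, 1]
    - [0, 0, 0, 0, 0, -6.9, 1]
    - [0, 0, 0, 0, 0, -6.9, 1]
    - [0, 0, 0, 0, 0, -6.9, 1]
    - [0, 0, 0, 0, 0, -6.9, 1]
    - [0, 0, 0, 0, 0, -6.9, 1]
    - [0, 0, 0, 0, 0, -6.9, 1]
    - [0, 0, 0, 0, 0, -6.9, 1]
    - [0, 0, 0, 0, 0, -6.9, 1]
    - [0, 0, 0, 0, 0, -6.9, 1]
    - [0, 0, 0, 0, 0, -6.9, 1]
    - [0.03, 0, 0, 0, 0, 0, 1]
    - [0.033, 0, 0, 0, 0, 0, 1]
    - [0, -0.03, 0, 0, 0, 0, 1]
    - [0, -0.03, 0, 0, 0, 0, 1]
    - [0, -0.03, 0, 0, 0, 0, 1]
    - [0, -0.03, 0, 0, 0, 0, 1]
    - [0, -0.03, 0, 0, 0, 0, 1]

```text
clock: 15.07
tcp_pos: [0.4812, 0.0688, 0.1639]
orientation: [-3.14, -0.0, 3.019]
wrist_force: [0.1, -0.9, 0.4]
width: 0.0854
grip_force: 0.0
```

Call:
move_arm:
  increments:
    - [0, -0.03, 0, 0, 0, 0, 1]
    - [0, -0.03, 0, 0, 0, 0, 1]
    - [0, -0.03, 0, 0, 0, 0, 1]
    - [0, -0.03, 0, 0, 0, 0, 1]
    - [0, -0.03, 0, 0, 0, 0, 1]
    - [0, -0.013, 0, 0, 0, 0, 1]
    - [0, 0, 0.03, 0, 0, 0, 1]
    - [0, 0, 0.03, 0, 0, 0, 1]
    - [0, 0, 0.03, 0, 0, 0, 1]
    - [0, 0, 0.03, 0, 0, 0, 1]
    - [0, 0, 0.02, 0, 0, 0, 1]
    - [0, 0, 0.01, 0, 0, 0, 1]
    - [0, 0, 0, 0, 0, 0, 1]

```text
clock: 16.15
tcp_pos: [0.4594, -0.0906, 0.0115]
orientation: [3.141, -0.006, 3.019]
wrist_force: [-0.7, -0.4, -0.5]
width: 0.0854
grip_force: 0.0
```

```bash
python3 -c "
from h import *
to(-.148,-.131,.014,0)"
```

```text
turn z deg -0.3  then shift mm x -44.4 y 3.3 z -2.5 | now rail [[-0.1924 -0.1343]] z 0.0115 rpy [ 3.1412 -0.0061  3.0187] F [-0.7 -0.4 -0.5] t 16.15
```

Call:
move_arm:
  increments:
    - [-0.01, 0, -0.002, 0, 0, -0.3, 1]
    - [-0.01, 0, 0, 0, 0, 0, 1]
    - [-0.008, 0, 0, 0, 0, 0, 1]
    - [-0.005, 0, 0, 0, 0, 0, 1]
    - [-0.004, 0, 0, 0, 0, 0, 1]
    - [-0.002, 0, 0, 0, 0, 0, 1]
    - [-0.002, 0, 0, 0, 0, 0, 1]
    - [-0.002, 0, 0, 0, 0, 0, 1]
    - [0, 0, 0, 0, 0, 0, 1]

```text
clock: 16.9
tcp_pos: [0.5032, -0.0953, 0.0159]
orientation: [3.142, -0.005, 3.025]
wrist_force: [-5.8, 0.8, 3.4]
width: 0.0851
grip_force: 2.5
```

Call:
move_arm:
  increments:
    - [-0.001, 0, 0, 0, 0, 0, 1]
    - [-0.001, 0, 0, 0, 0, 0, 1]
    - [0, 0, 0, 0, 0, 0, 1]

```text
clock: 17.15
tcp_pos: [0.5032, -0.0953, 0.0155]
orientation: [3.141, -0.009, 3.024]
wrist_force: [-11.9, -0.2, 9.3]
width: 0.0855
grip_force: 6.0
```

```bash
python3 -c "
from h import *
to(-.148,-.131,.014,0)"
```

```text
turn z deg -0.0  then shift mm x -0.4 y 2.8 z 1.5 | now rail [[-0.1484 -0.1338]] z 0.0155 rpy [ 3.1414 -0.0093  3.0244] F [-11.9  -0.2   9.3] t 17.15
```

Solid contact at the same flush position. Retreat.

Call:
move_arm:
  increments:
    - [0.004, 0, 0, 0, 0, 0, 1]
    - [0.02, 0, 0, 0, 0, 0, 1]
    - [0.03, 0, 0, 0, 0, 0, 1]
    - [0, 0, -0.03, 0, 0, 0, 1]
    - [0, 0, -0.04, 0, 0, 0, 1]
    - [0, 0, -0.04, 0, 0, 0, 1]
    - [0, 0.03, -0.02, 0, 0, 0, 1]
    - [0, 0.035, 0, 0, 0, 0, 1]
    - [0, 0.035, 0, 0, 0, 0, 1]
    - [0, 0.035, 0, 0, 0, 0, 1]
    - [0, 0.035, 0, 0, 0, 0, 1]
    - [0, 0.035, 0, 0, 0, 0, 1]
    - [0, 0.035, 0, 0, 0, 0, 1]
    - [0, 0, 0, 0, 0, 0, 1]
    - [0, 0, 0, 0, 0, 0, 1]

```text
clock: 18.4
tcp_pos: [0.4808, 0.1505, 0.1461]
orientation: [-3.141, -0.0, 3.029]
wrist_force: [-0.1, -0.4, 0.6]
width: 0.0855
grip_force: 0.0
```

```bash
python3 - <<'E'
from h import *
cv2.imwrite("pics/t7.png",cv2.resize(viewer.capture("top")[145:285,160:360,::-1],None,fx=4,fy=4,interpolation=cv2.INTER_CUBIC))
E
```

```text
(no output)
```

View pics/t7.png

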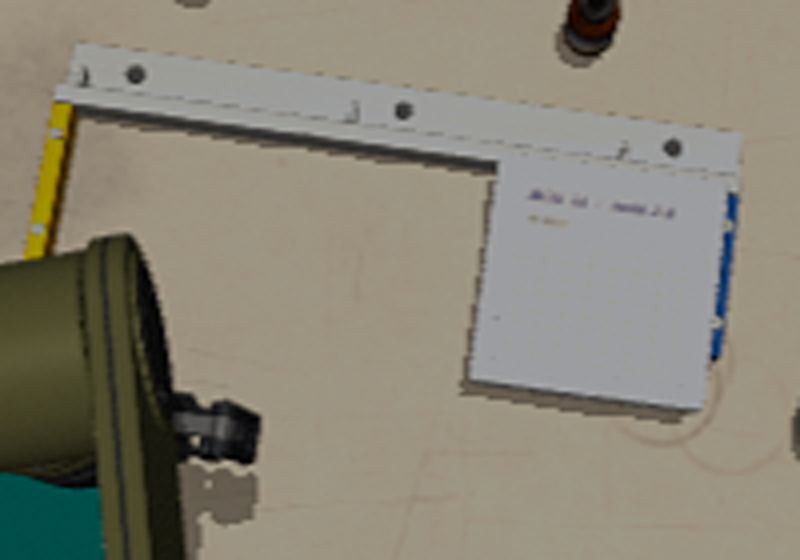

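The box is unchanged in the corner, with near corners at (470,380) and (700,411), and the arm is clear. Handing in.

```bash
python3 -c "
from cell import ticket
print(ticket.finish_job())"
```

```text
the job is handed in; nothing more can be done
None
```

The white box is in the corner, square and flush to the rail and snug against the small blue stop by camera and contact force; I handed the job in at about 18 s with the arm clear, and no verdict was returned.

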